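Lid on the chopper, hold the pulse dial at step three

TASK

Get the nut chopper going: lift the loose lid off the chopping board and set it (do not drop it) on the chopper's clear bowl, its red tongue in the notch of the motor tower, so that it sits fully down and level, and let go of it. Only then turn the black spring-return dial on the tower clockwise past its first and second clicks to the third (the three red bars) and keep it there against its spring: finish while still holding the dial at step three, because it snaps back as soon as it is released. Do not knock over or shift the bowl and jars standing around.

Things in the scene. Friction and masses are not known exactly. Their poses are not given: they have to be found in the camera images.
- lid: Loose round lid on the board, 160 mm across, 54 high, 0.11 to 0.22 kg. Origin: centre of its underside, z up. Grey bevelled spigot 133 mm across, 10 deep; white flange 160 across, 8 thick, dome up to 25 above the origin; grey bar handle 16 mm thick (lid's x), 64 long (lid's y), 25 to 54 above the origin. Red tongue 20 wide, 8 thick, sticks out along the lid's -y to 108 mm from its centre.
- lid_grip (a point): On the lid's axis, inside the bar handle, 44 mm above the lid's origin and 10 mm below the handle's top; axes as the lid's. The handle is pinched along x.
- lid_seat (a point): On the lid's axis at the underside of the flange, 10 mm above the lid's origin: lies on point bowl_rim when the lid is seated.
- lid_tongue (a point): Underside of the red tongue, on its middle line, 102 mm from the lid's axis along the lid's -y.
- chopper: Nut chopper, fixed, place and yaw vary. Origin on the worktop between bowl and tower; x to its back, y to the bowl. Clear bowl 148 mm across, axis at y = 90 mm; white motor tower x -63 to 63, y -135 to 5, 136 mm high, dial on top. The seated lid has the chopper's axes (tongue along the chopper's -y) and its origin at (0, 90, 110) mm here.
- bowl_rim (a point): Centre of the bowl's mouth, level with the rim's top, 120 mm above the worktop; axes as the chopper's. Inner diameter there 140 mm, wall 4 mm: 3.5 mm of play round the lid's spigot.
- notch (a point): Notch in the tower's top edge on the bowl side, 30 mm wide (chopper's x), 32 long (y), open upwards and to the bowl: floor 115 mm above the worktop, tower top 136. This point: its middle, 120 mm high; axes as the chopper's. The seated tongue lies in it clear of the floor.
- dial_grip (a point): On the dial's vertical axis inside its black grip bar, 165 mm above the worktop (tower top 136, dial skirt top 148, bar top 175). Bar 15 mm thick (this point's y), 58 long (its x); x points to the end with the white line and turns with the dial. 162 mm from the bowl's axis, along the chopper's -y.
- dial (a joint): Dial angle in rad, 0 at rest, growing clockwise seen from above. At rest its white line points 0.6 rad left (counterclockwise from above) of the chopper's x. Clicks at 0.4 (one bar), 0.8 (two bars), 1.2 (three red bars); hard stop 1.25. A spring always returns it to 0: 0.10 N m at rest, 0.20 at the third click, plus a click ripple of 0.06 N m.
- bowl_a: Bystander: green bowl, 150 mm across, 65 mm high; origin at its base.
- nut_jar: Bystander: jar with a green lid, 75 mm across, 103 mm high; origin at its base.
- spice_jar: Bystander: conical steel jar, 67 mm across, 125 mm high; origin at its base.
- board_a: Wooden chopping board, 230 x 340 mm, 21 mm thick, fixed; origin at the centre of its underside.
Things that resemble listed ones, but are neither listed nor needed, are in the scene too. There is more than one size of the lid; the job needs the larger.

How it is judged (in metres and radians):
On the way, in this order (a step that is already met when the one before it is completed fails the run):
1. the lid sits seated and level on the bowl with its tongue in the notch, let go (distance between lid_seat and bowl_rim below 0.006 m and z of lid_seat in the frame of bowl_rim below 0.003 m and angle between lid's own z axis and vertical below 0.04 rad and y of lid_tongue in the frame of chopper below 0 m and contact force between each of the arm, the fingers and lid below 0.1 N), for 0.2 s.
2. the fingers hold the dial at its third click (value of joint dial above 1.08 rad and contact force between the fingers and dial above 0.5 N), for 0.5 s.
At the end, for the whole second after the job is handed in: The fingers hold the dial past 1.08 rad (third click at 1.2) with more than 0.5 N, while the lid lies untouched and at rest on the bowl: seat point within 6 mm of the rim's centre and no more than 3 mm above it, tilt under 0.04 rad, tongue in the notch (all of step 1 and all of step 2 and linear speed of lid below 0.02 m/s); the arm keeps its last pose, push and grip.
It fails at once if the dial is turned (past 0.3 rad) while the lid is not seated (value of joint dial above 0.3 rad and distance between lid_seat and bowl_rim above 0.007 m).
It fails at once if the lid is dropped (falls free faster than 0.6 m/s, about 2 cm) (linear speed of lid above 0.6 m/s and contact force between the fingers and lid below 0.05 N).
It fails at once if the green bowl is shifted by more than 3 cm (distance of bowl_a from where it was at the start of the episode above 0.03 m).
It fails at once if the jar with the green lid is shifted by more than 3 cm or knocked over (distance of nut_jar from where it was at the start of the episode above 0.03 m or angle between nut_jar's own z axis and vertical above 0.5 rad).
It fails at once if the steel jar is shifted by more than 3 cm or knocked over (distance of spice_jar from where it was at the start of the episode above 0.03 m or angle between spice_jar's own z axis and vertical above 0.5 rad).
It also fails if it takes over 54 s, if anything falls off the work surface, if the arm or the gripper's body presses on something with over 40 N, if the wrist force passes 120 N, or if a joint passes its speed limit or range.

ROBOT

A 6-joint arm with a two-finger parallel gripper is mounted at the origin on a cart in front of the work surface, level with it; the furniture and walls round the work are solid. World frame = base frame: x ahead of the robot, y to its left, z up, the work surface at z = 0. Lengths are in mm, angles in degrees, forces in N, time in s.
With the tool pointing down it reaches from about 375 to 750 mm from the base axis. Payload 9 kg.
Tool frame: the origin (TCP) lies where the fingers leave the gripper's body, on its centre line; the fingertips stand 73 mm ahead of it and the grasp point (between the pads) lies 54 mm ahead of it; x points along the fingers, y is the direction in which the jaws open and shut, and the axes are right-handed (so a half turn about x gives the same grasp; the last joint's range is limited). The gripper opens to 85 mm and grips with 20 to 120 N. Pads are 22 mm wide; open, the fingers measure 114 mm over their backs; the gripper's body (76 mm by 85 mm) begins 54 mm behind the grasp point. The pads swing forward as they close: fully open they stand 13 mm farther back than shut.
Start: joints at [51.125, 5.964, 5.575, 89.605, 0, 77.527], TCP at [266.804, 537.442, 303.931] pointing down, gripper open.
Joint ranges: [-171.21, 171.21], [-48.23, 106.86], [-62.78, 66.21], [-105.2, 120.99], [-86.42, 89.51], [-180, 180]. Speed limits (degrees/s): [127.2, 127.2, 147.25, 180, 180, 180].

INTERFACE

Orientations are given as a 3x3 rotation matrix whose columns are the frame's x, y, z axes.
In Python, from workcell import read_state, read_camera, calibration, env, spot_in, trace gives the robot as it stands.
- The arm moves only by the tool send_rows, never from a script. Its argument "increments" is a list of rows, each a list of 5 numbers: the shift along the tool's x, y, z in units of 40 mm (1.0 is 40 mm), then the turn about the tool's x in units of 5 degrees (1.0 is 5 degrees), then the closure, from 0 (fully open) to 1 (shut). A call has 1 to 12 rows; each row is the pose to reach, as a shift and turn from the pose commanded when the call began, along the tool's axes at that moment; what a row does not reach only later rows make up. A row lasts 1/12 s, in which the tool goes at most 41.7 mm and 7.16 degrees, less where a joint would pass 70% of its speed; a pose out of reach is approached as far as the arm can. A call with a gripper value outside its range is refused whole. The fingers move at their own pace and stop on an object; the grip force is fixed at half the most. Time passes only in rows, so rows that repeat a pose let the fingers close. It gives the time, the measured TCP pose, the force and the opening at its end, in the units of the state.
- read_state(): the state, without advancing time (a new reading comes with each control period).
- read_camera(name): name is "scene" or "top" or "wrist"; returns the picture (480x640x3 uint8, blue, green, red); there is no depth.
- calibration(name): a dict with "K" (3x3 intrinsics, pixels), "R" (3x3) and "t" (3): a world point X has camera coordinates R X + t. Camera axes: x right, y down, z forward; pixel columns grow to the right and rows downward; lengths in mm; the calibration is good to about 2 mm. A picture is of the moment at which its call begins: read the wrist's pose just before it. calibration takes no time and is no camera call; for the wrist camera it gives the pose at the moment of the call.
- env.close_job(): hands the job in, once; it reports no verdict.
Trained networks look in the newest picture that a camera, given by its name, has taken for a name from the list of things; names that differ only in an ending like _2 or _b are one class to them, and where a whole thing is asked for, a point or a joint stands for the part that bears it (a point fixed in the world has none). Each returns a list of dicts, best first, with "conf" (0 to 1); they miss things now and then, are a little off and sometimes report something else, mostly with a low value. They report only what shows in the picture. A call takes as long as a camera call. They do not tell look-alikes from the thing itself.
- spot_in(query, camera): "at" ([x, y, z] in mm, in the coordinates of the camera as it stood for that picture, good to about 4 mm: the middle of the surface that is visible of it).
- trace(query, camera): "mask" (480x640 bool, what is visible of it).
The state is a dict: "time": time; "joint_positions": joint angles; "qvel": joint speeds; "joint_efforts": joint torques, N m; "ee_pos": TCP position; "ee_rot": TCP orientation; "ft_force": force on the tool from outside, world axes, zero at the start; "torque": the same for the moment, N m; "gripper_width": finger opening in mm.
Only numpy, scipy, OpenCV 4.12 (cv2) and the standard library are available. Lean on these libraries where they do the work, as an engineer would, in place of code of your own. Each camera call takes 0.05 s, during which the arm holds its last target. There are 200 camera calls.

## Working session

There is one attempt and no reset: what is moved stays moved. The work goes in short steps, Python scripts to look and compute and a tool call to move; the robot and the scene stay as the last step left them, time stands still between calls to the robot, and variables do not carry over. Pictures are saved under pics/ and viewed, about 8 in all and at most 12, crops included, and the job is handed in when it is done.

Besides the shell and the picture viewer there is one more tool, called after "Call:" in YAML: its name, and indented under it one key for each argument. send_rows: Moves the arm, as the interface text tells. Its arguments: {"type":"object","properties":{"increments":{"type":"array","items":{"type":"array","items":{"type":"number"}}}},"required":["increments"]}

```bash
ls; mkdir -p pics
cat > h.py <<'E'
import numpy as np, cv2
from workcell import read_state, read_camera, calibration, env, spot_in, trace
def toworld(cal,p): return np.array(cal["R"]).T@(np.array(p)-np.array(cal["t"]).ravel())
def proj(cal,X):
    c=np.array(cal["R"])@np.array(X)+np.array(cal["t"]).ravel(); u=np.array(cal["K"])@c; return u[:2]/u[2]
def ray(cal,uv,z):
    R=np.array(cal["R"]);t=np.array(cal["t"]).ravel();o=-R.T@t
    d=R.T@np.linalg.inv(np.array(cal["K"]))@np.array([uv[0],uv[1],1.]); return o+d*(z-o[2])/d[2]
E
python3 - <<'E'
from h import *
s=read_state();print(s["time"],s["ee_pos"],np.round(s["ee_rot"],3).tolist())
for n in ["top","scene"]:
    im=read_camera(n);cv2.imwrite(f"pics/{n}0.png",im);c=calibration(n)
    print(n,np.round(-np.array(c["R"]).T@np.array(c["t"]).ravel()))
    for q in ["lid","lid_tongue","chopper","dial","notch","bowl_a","nut_jar","spice_jar","board_a"]:
        try: print(q,[(np.round(toworld(c,d["at"])).tolist(),round(d["conf"],2),np.round(proj(c,toworld(c,d["at"]))).tolist()) for d in spot_in(q,n)])
        except Exception as e: print(q,e)
E
```

```text
pics
0.0 [266.63246037 537.24482019 303.13288631] [[-0.001, 0.445, 0.896], [-0.001, 0.896, -0.445], [-1.0, -0.001, -0.0]]
top [ 428. -162. 1566.]
lid [([499.0, -602.0, 21.0], 0.78, [465.0, 275.0]), ([540.0, -329.0, 42.0], 0.64, [370.0, 261.0])]
lid_tongue [([538.0, -330.0, 43.0], 0.8, [371.0, 262.0]), ([498.0, -600.0, 17.0], 0.79, [463.0, 275.0])]
chopper [([489.0, 171.0, 115.0], 0.93, [188.0, 280.0]), ([466.0, 85.0, 149.0], 0.31, [218.0, 288.0])]
dial [([465.0, 84.0, 149.0], 0.57, [218.0, 288.0])]
notch [([490.0, 174.0, 111.0], 0.97, [187.0, 280.0])]
bowl_a [([760.0, -97.0, 16.0], 0.86, [288.0, 188.0]), ([542.0, -329.0, 38.0], 0.46, [370.0, 261.0])]
nut_jar [([739.0, 66.0, 105.0], 0.98, [228.0, 189.0]), ([470.0, -246.0, 24.0], 0.32, [341.0, 286.0])]
spice_jar [([743.0, -252.0, 120.0], 0.61, [344.0, 186.0]), ([472.0, -245.0, 24.0], 0.52, [341.0, 286.0])]
board_a [([469.0, -248.0, 22.0], 0.9, [342.0, 287.0])]
scene [   52. -1210.  1107.]
lid [([495.0, -616.0, 19.0], 0.89, [384.0, 393.0]), ([533.0, -348.0, 40.0], 0.86, [339.0, 297.0])]
lid_tongue [([535.0, -348.0, 45.0], 0.96, [340.0, 295.0]), ([490.0, -616.0, 20.0], 0.84, [382.0, 393.0])]
chopper [([468.0, 66.0, 102.0], 0.73, [246.0, 193.0])]
dial [([463.0, 71.0, 154.0], 0.95, [242.0, 178.0]), ([536.0, -350.0, 48.0], 0.19, [340.0, 295.0])]
notch [([471.0, 64.0, 101.0], 0.93, [247.0, 194.0])]
bowl_a [([465.0, 76.0, 151.0], 0.47, [242.0, 177.0])]
nut_jar [([744.0, 47.0, 75.0], 0.55, [336.0, 177.0]), ([463.0, 75.0, 153.0], 0.44, [241.0, 177.0])]
spice_jar [([734.0, -275.0, 98.0], 0.74, [394.0, 235.0])]
board_a [([465.0, -308.0, 20.0], 0.9, [306.0, 302.0])]
```

Run:
```python
import cv2
im=cv2.imread("pics/top0.png")
cv2.imwrite("pics/topz.png",cv2.resize(im[160:340,150:490],(800,424),interpolation=cv2.INTER_CUBIC))
```

```text
(no output)
```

View pics/topz.png

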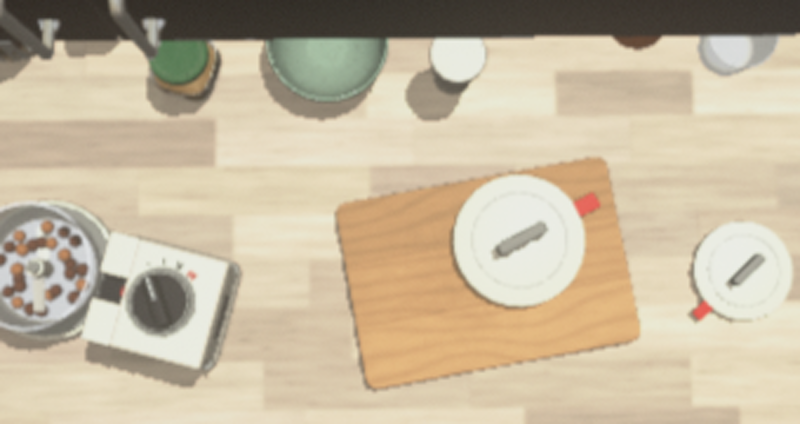

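View pics/scene0.png

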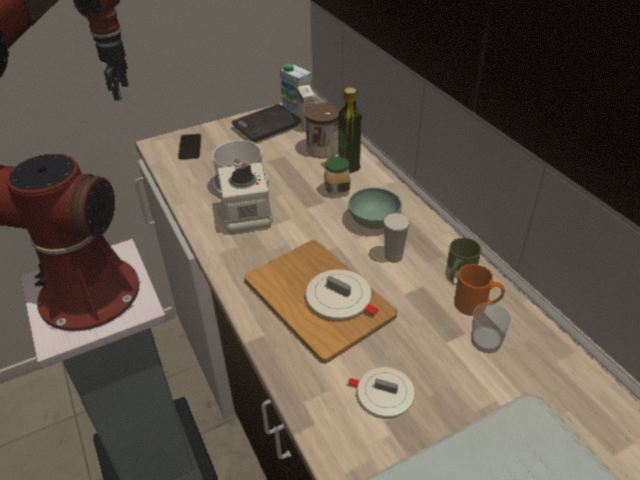

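Top view (zoom): the large lid sits on the board at about (519,240) with its tongue pointing right and up. The chopper bowl is on the left at (38,270) and the dial at (160,302). The smaller look-alike lid, at (742,270), is off the board. I'm moving over the lid.

Call:
send_rows:
  increments:
    - [0,-0.4,0.4,0,0]
    - [0,-1.1,1.0,0,0]
    - [0,-1.8,1.7,0,0]
    - [0,-2.5,2.4,0,0]
    - [0,-3.2,3.1,0,0]
    - [0,-3.9,3.8,0,0]
    - [0,-4.6,4.5,0,0]
    - [0,-5.3,5.2,0,0]
    - [0,-6.0,5.9,0,0]
    - [0,-6.7,6.6,0,0]
    - [0,-7.4,7.3,0,0]
    - [0,-8.1,7.9,0,0]

```text
time: 2.0
ee_pos: [406.2, 104.7, 304.1]
ee_rot: [[0.001, 0.445, 0.896], [-0.0, 0.896, -0.445], [-1.0, 0.0, 0.001]]
ft_force: [1.6, 0.6, 0.8]
gripper_width: 85.4
```

Call:
send_rows:
  increments:
    - [0,-0.7,0.7,1,0]
    - [0,-1.4,1.4,2,0]
    - [0,-2.1,2.1,3,0]
    - [0,-2.8,2.8,4,0]
    - [0,-3.5,3.5,5,0]
    - [0,-4.2,4.1,6,0]
    - [0,-4.9,4.7,7,0]
    - [0,-5.6,5.3,7.5,0]
    - [0,-6.3,5.9,7.5,0]
    - [0,-6.8,6.4,7.5,0]
    - [0,-7.2,6.8,7.5,0]
    - [0,-7.2,6.8,7.5,0]

```text
time: 3.0
ee_pos: [521.6, -276.0, 302.7]
ee_rot: [[-0.0, 0.899, 0.437], [-0.0, 0.437, -0.899], [-1.0, -0.001, 0.0]]
ft_force: [-0.1, -0.6, -0.9]
gripper_width: 85.3
```

Run:
```python
from h import *
s=read_state();print(s["time"],s["ee_pos"],np.round(s["ee_rot"],3).tolist(),np.round(s["joint_positions"],1))
c=calibration("wrist");im=read_camera("wrist");cv2.imwrite("pics/w1.png",im)
print(np.round(-np.array(c["R"]).T@np.array(c["t"]).ravel()),np.round(c["R"],2).tolist())
for q in ["lid","lid_grip","lid_tongue"]: print(q,[(np.round(toworld(c,d["at"]),1).tolist(),round(d["conf"],2)) for d in spot_in(q,"wrist")])
```

```text
3.0 [ 521.61126916 -275.98601535  302.74366399] [[-0.0, 0.899, 0.437], [-0.0, 0.437, -0.899], [-1.0, -0.001, 0.0]] [-40.6   4.2   3.6  89.4  -0.   23.5]
[ 492. -216.  374.] [[0.9, 0.44, -0.0], [0.42, -0.87, 0.27], [0.12, -0.24, -0.96]]
lid [([538.1, -326.0, 42.3], 0.79), ([521.5, -555.9, 12.2], 0.56)]
lid_grip [([535.4, -327.2, 44.7], 0.75), ([522.0, -553.1, 13.5], 0.47)]
lid_tongue [([534.5, -324.5, 43.7], 0.93), ([525.5, -551.9, 15.7], 0.63)]
```

View pics/w1.png

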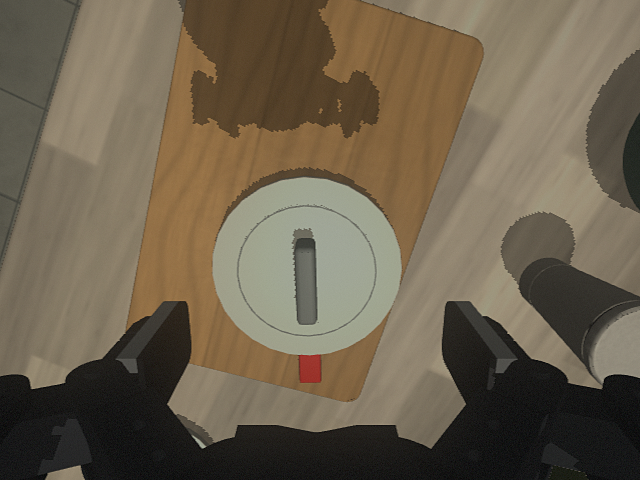

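```bash
cat >> h.py <<'E'
from scipy.optimize import least_squares
def meas_lid(im,c,z0,guess):
    """centre, yaw(deg) of lid whose origin is at height z0"""
    m=[d for d in trace("lid","wrist")]
    best=min(m,key=lambda d:np.linalg.norm(np.array(np.nonzero(d["mask"])[::-1]).mean(1)-proj(c,guess)))["mask"].astype(np.uint8)
    hsv=cv2.cvtColor(im,cv2.COLOR_BGR2HSV)
    red=((hsv[...,1]>150)&((hsv[...,0]<8)|(hsv[...,0]>172))&(hsv[...,2]>80)).astype(np.uint8)
    red&=cv2.dilate(best,np.ones((25,25),np.uint8))
    ys,xs=np.nonzero(red); 
    w=best&~cv2.dilate(red,np.ones((9,9),np.uint8))
    cs=max(cv2.findContours(w,cv2.RETR_EXTERNAL,cv2.CHAIN_APPROX_NONE)[0],key=cv2.contourArea)[:,0]
    P=np.array([ray(c,p,z0+15)[:2] for p in cs])
    f=lambda v:np.hypot(P[:,0]-v[0],P[:,1]-v[1])-v[2]
    r=least_squares(f,[*guess[:2],80],loss="soft_l1",f_scale=1.0)
    T=ray(c,(xs.mean(),ys.mean()),z0+18)[:2]
    d=T-r.x[:2]; yaw=np.degrees(np.arctan2(d[1],d[0]))+90
    return r.x,yaw,np.hypot(*d),len(xs),best
E
python3 - <<'E'
from h import *
s=read_state();c=calibration("wrist");im=read_camera("wrist")
x,yaw,L,n,m=meas_lid(im,c,21,(540,-328,40)); print(x,yaw,L,n)
# handle top: dark pixels inside
g=cv2.cvtColor(im,cv2.COLOR_BGR2GRAY)
roi=np.zeros_like(m); u=proj(c,(x[0],x[1],60)).astype(int); cv2.circle(roi,tuple(map(int,u)),65,1,-1)
d=((g<115)&(roi>0)).astype(np.uint8)
nl,lab,st,ce=cv2.connectedComponentsWithStats(d);k=1+st[1:,4].argmax();print(st[k],ce[k])
ys,xs=np.nonzero(lab==k);P=np.array([ray(c,p,75)[:2] for p in zip(xs,ys)]);print("handle c",P.mean(0));
e=np.linalg.eigh(np.cov(P.T))[1][:,1];print("axis yaw-90",np.degrees(np.arctan2(e[1],e[0]))-90)
print(np.degrees(np.arctan2(s["ee_rot"][1][1],s["ee_rot"][0][1])))
E
```

```text
[ 540.15709198 -332.62762239   80.03793578] 27.10994371623626 92.69483358295511 577
[ 290  233   25   96 1960] [302.49795918 281.00663265]
handle c [ 535.49638184 -324.31179018]
axis yaw-90 27.680646690757484
26.126135679697068
```

The lid is at (540.2, -332.6) with yaw 27.3°. The fitted radius of 80.0 mm confirms it's the large one. Grasping it.

Call:
send_rows:
  increments:
    - [0.5,-0.1,0.7,-0.24,0]
    - [1.2,-0.2,1.475,-0.24,0]
    - [2.0,-0.2,1.475,-0.24,0]
    - [2.8,-0.2,1.475,-0.24,0]
    - [3.5,-0.2,1.475,-0.24,0]
    - [4.0,-0.2,1.475,-0.24,0]
    - [4.3,-0.2,1.475,-0.24,0]
    - [4.45,-0.2,1.475,-0.24,0]
    - [4.45,-0.2,1.475,-0.24,0.3]
    - [4.45,-0.2,1.475,-0.24,0.6]
    - [4.45,-0.2,1.475,-0.24,1]
    - [4.45,-0.2,1.475,-0.24,1]

```text
time: 4.3
ee_pos: [540.8, -329.2, 127.7]
ee_rot: [[0.002, 0.889, 0.459], [-0.002, 0.459, -0.889], [-1.0, 0.001, 0.002]]
ft_force: [-0.2, 0.4, -0.6]
gripper_width: 38.8
```

Call:
send_rows:
  increments:
    - [0,0,0,0,1]
    - [0,0,0,0,1]
    - [0,0,0,0,1]
    - [0,0,0,0,1]

```text
time: 4.63
ee_pos: [540.5, -329.1, 127.0]
ee_rot: [[0.001, 0.889, 0.459], [-0.001, 0.459, -0.889], [-1.0, 0.001, 0.002]]
ft_force: [-0.7, -0.5, 4.1]
gripper_width: 14.7
```

Before carrying the lid I'll let go and measure the chopper with the unobstructed wrist camera, since the held lid would block the view.

Call:
send_rows:
  increments:
    - [0,0,0,0,0]
    - [0,0,0,0,0]
    - [0,0,0,0,0]
    - [-0.4,0,0,0,0]
    - [-1.2,0,0,0,0]
    - [-2.1,0.1,-0.2,0,0]
    - [-3.0,0.3,-0.6,0,0]
    - [-3.8,0.5,-1.1,0,0]
    - [-4.6,0.7,-1.7,0,0]
    - [-5.3,1.0,-2.4,0,0]
    - [-5.9,1.3,-3.1,0,0]
    - [-6.3,1.6,-3.9,0,0]

```text
time: 5.63
ee_pos: [525.4, -160.0, 380.6]
ee_rot: [[0.002, 0.889, 0.458], [-0.001, 0.458, -0.889], [-1.0, 0.002, 0.002]]
ft_force: [-0.0, 0.3, 0.2]
gripper_width: 85.7
```

Call:
send_rows:
  increments:
    - [0,0.35,-0.85,1,0]
    - [0,0.7,-1.7,2,0]
    - [0,1.1,-2.6,3,0]
    - [0,1.5,-3.5,4,0]
    - [0,1.9,-4.4,5,0]
    - [0,2.3,-5.3,6,0]
    - [0,2.7,-6.2,7,0]
    - [0,3.1,-7.1,8,0]
    - [0,3.4,-7.8,8.4,0]
    - [0,3.55,-8.3,8.4,0]
    - [0,3.57,-8.4,8.4,0]
    - [0,3.57,-8.4,8.4,0]

```text
time: 6.63
ee_pos: [497.8, 204.4, 377.8]
ee_rot: [[-0.0, 0.968, -0.251], [-0.0, -0.251, -0.968], [-1.0, -0.0, 0.0]]
ft_force: [0.4, -0.6, -1.0]
gripper_width: 85.5
```

Run:
```python
from h import *
s=read_state();print(s["time"],s["ee_pos"],np.round(s["ee_rot"],3).tolist(),np.round(s["joint_positions"],1))
c=calibration("wrist");im=read_camera("wrist");cv2.imwrite("pics/w2.png",im)
np.savez("w2.npz",K=c["K"],R=c["R"],t=c["t"])
for q in ["chopper","dial","notch"]: print(q,[(np.round(toworld(c,d["at"]),1).tolist(),round(d["conf"],2)) for d in spot_in(q,"wrist")])
```

```text
6.6333 [497.80619301 204.41511275 377.78072397] [[-0.0, 0.968, -0.251], [-0.0, -0.251, -0.968], [-1.0, -0.0, 0.0]] [  8.4  -3.1   4.1  97.2   0.  112.9]
chopper [([490.5, 179.1, 112.3], 0.84)]
dial [([471.1, 91.6, 154.3], 0.76)]
notch [([492.2, 178.7, 116.2], 0.86), ([471.3, 89.7, 153.8], 0.72)]
```

View pics/w2.png

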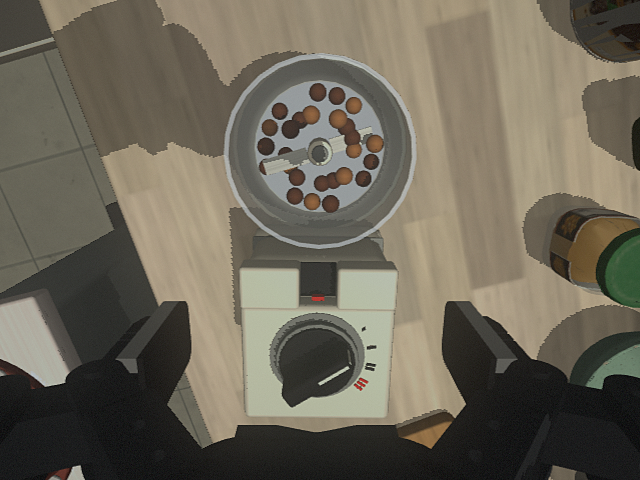

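Run:
```python
from h import *
c=dict(np.load("w2.npz"));im=cv2.imread("pics/w2.png");g=cv2.GaussianBlur(cv2.cvtColor(im,cv2.COLOR_BGR2GRAY),(3,3),0).astype(np.float32)
b=ray(c,(319,150),120)[:2];print("init",b)
rs=np.arange(60,84,0.25)
for it in range(3):
    P=[]
    for a in np.radians(np.arange(0,360,2)):
        uv=np.array([proj(c,(b[0]+r*np.cos(a),b[1]+r*np.sin(a),120)) for r in rs],np.float32)
        v=cv2.remap(g,uv[:,0][None],uv[:,1][None],cv2.INTER_LINEAR)[0]
        k=v.argmax(); P.append([b[0]+rs[k]*np.cos(a),b[1]+rs[k]*np.sin(a)])
    P=np.array(P)
    f=lambda v:np.hypot(P[:,0]-v[0],P[:,1]-v[1])-v[2]
    r=least_squares(f,[*b,72],loss="soft_l1",f_scale=.7);b=r.x[:2];print(r.x,np.median(abs(r.fun)))
# tower: white mask
hsv=cv2.cvtColor(im,cv2.COLOR_BGR2HSV)
# left/right tower edges & notch edges per row by gradient
def edge(row,lo,hi,sgn):
    d=np.diff(g[row])*sgn; k=lo+d[lo:hi].argmax(); return k+0.5
for name,rows,lo,hi,s,z in [("L",range(280,400,6),232,256,1,136),("R",range(280,400,6),380,404,-1,136),("nL",range(268,290,3),290,310,-1,136),("nR",range(268,290,3),330,345,1,136)]:
    Q=np.array([ray(c,(edge(r_,lo,hi,s)+.0,r_),z)[:2] for r_ in rows])
    l=cv2.fitLine(Q.astype(np.float32),cv2.DIST_HUBER,0,.01,.01).ravel();d=l[:2]*np.sign(l[1])
    n=np.array([d[1],-d[0]]);print(name,"yaw",np.degrees(np.arctan2(d[1],d[0]))-90,"offset of bowl axis from it along x",(b-l[2:])@n)
ed=lambda:0
for col in (270,370):
    d=np.diff(g[:,col]);print(col,"far",400+np.argmin(d[400:430]),"near",[int(v) for v in 250+np.argsort(-d[250:285])[:3]])
for uv in [(243,417.5),(389,417)]: print(ray(c,uv,136)[:2])
m=max(trace("dial","wrist"),key=lambda d:d["conf"])["mask"];ys,xs=np.nonzero(m);print("dial mask",xs.min(),xs.max(),ys.min(),ys.max())
```

```text
init [510.9468739  244.77712011]
[510.20594731 239.81331181  71.83010187] 0.22294938833685052
[510.22050286 239.81512244  71.82925568] 0.18110982373009676
[510.21389468 239.82919959  71.83169594] 0.17910637442199118
L yaw -14.318481 offset of bowl axis from it along x 63.801481158322346
R yaw -15.865776 offset of bowl axis from it along x -62.50946500874867
nL yaw -12.263405 offset of bowl axis from it along x 20.61640974336519
nR yaw -12.329147 offset of bowl axis from it along x -10.388614668975398
270 far 424 near [267, 268, 269]
370 far 424 near [269, 268, 270]
[389.58260759  40.33470664]
[513.00723225   8.86501269]
dial mask 276 358 320 407
```

Call:
send_rows:
  increments:
    - [0,0.2,0.8,-1,0]
    - [0,0.5,1.7,-2,0]
    - [0,0.8,2.6,-3,0]
    - [0,1.1,3.5,-4,0]
    - [0,1.4,4.4,-5,0]
    - [0.2,1.7,5.3,-6,0]
    - [0.5,2.0,6.2,-7,0]
    - [0.8,2.3,7.1,-8,0]
    - [1.1,2.6,8.0,-8.4,0]
    - [1.4,2.9,8.9,-8.4,0]
    - [1.7,3.2,9.8,-8.4,0]
    - [1.9,3.5,10.7,-8.4,0]

```text
time: 7.88
ee_pos: [524.0, -249.0, 300.7]
ee_rot: [[-0.001, 0.889, 0.457], [0.0, 0.457, -0.889], [-1.0, -0.0, -0.001]]
ft_force: [0.7, 0.3, -1.2]
gripper_width: 85.7
```

Call:
send_rows:
  increments:
    - [0,-0.2,0.5,0,0]
    - [0,-0.2,0.7,0,0]
    - [0,-0.2,0.75,0,0]

```text
time: 8.13
ee_pos: [531.2, -278.7, 301.4]
ee_rot: [[-0.0, 0.89, 0.456], [0.0, 0.456, -0.89], [-1.0, -0.0, -0.001]]
ft_force: [0.3, -0.2, 0.2]
gripper_width: 85.5
```

Run:
```python
from h import *
s=read_state();print(s["time"],s["ee_pos"])
c=calibration("wrist");im=read_camera("wrist")
x,yaw,L,n,m=meas_lid(im,c,21,(540,-330,40)); print(x,yaw,L,n)
R=np.array(s["ee_rot"]);d=np.array([x[0],x[1],124])-s["ee_pos"];print("tool d",R.T@d/40,np.degrees(np.arctan2(R[1,1],R[0,1])))
```

```text
8.1333 [ 531.1713787  -278.65538964  301.44587654]Traceback (most recent call last):
  File "<stdin>", line 4, in <module>
  File "h.py", line 13, in meas_lid
    best=min(m,key=lambda d:np.linalg.norm(np.array(np.nonzero(d["mask"])[::-1]).mean(1)-proj(c,guess)))["mask"].astype(np.uint8)
         ~~~^^^^^^^^^^^^^^^^^^^^^^^^^^^^^^^^^^^^^^^^^^^^^^^^^^^^^^^^^^^^^^^^^^^^^^^^^^^^^^^^^^^^^^^^^^^^
ValueError: min() iterable argument is empty
```

Run:
```python
from h import *
for i in range(3):
  try:
    s=read_state();c=calibration("wrist");im=read_camera("wrist")
    x,yaw,L,n,m=meas_lid(im,c,21,(540,-330,40)); print(x,yaw,L,n)
    R=np.array(s["ee_rot"]);d=np.array([x[0],x[1],124])-s["ee_pos"];print("tool d",R.T@d/40,np.degrees(np.arctan2(R[1,1],R[0,1])));break
  except ValueError: cv2.imwrite("pics/w3.png",im);print("miss")
```

```text
[ 542.02953659 -331.69638653   79.97926509] 27.19266269247496 92.50126789524208 594
tool d [ 4.45236146 -0.4013426   1.34767181] 27.2619548576006
```

Call:
send_rows:
  increments:
    - [0.8,-0.3,0.7,0,0]
    - [1.7,-0.4,1.4,0,0.2]
    - [2.6,-0.4,1.4,0,0.3]
    - [3.4,-0.4,1.4,0,0.3]
    - [4.0,-0.4,1.4,0,0.3]
    - [4.4,-0.4,1.4,0,0.4]
    - [4.5,-0.4,1.4,0,0.6]
    - [4.5,-0.4,1.4,0,1]
    - [4.5,-0.4,1.4,0,1]
    - [4.5,-0.4,1.4,0,1]
    - [4.5,-0.4,1.4,0,1]
    - [4.5,-0.4,1.4,0,1]

```text
time: 9.33
ee_pos: [543.9, -333.9, 123.6]
ee_rot: [[0.002, 0.889, 0.459], [-0.001, 0.459, -0.889], [-1.0, 0.001, 0.002]]
ft_force: [-0.0, 1.4, 4.8]
gripper_width: 14.6
```

Call:
send_rows:
  increments:
    - [0,0,0,0,1]
    - [0,0,0,0,1]
    - [0,0,0,0,1]
    - [-0.1,0,0,0,1]
    - [-0.3,0,0,0,1]
    - [-0.6,0,0,0,1]
    - [-1.0,0,0,0,1]
    - [-1.5,0,0,0,1]
    - [-2.1,0,0,0,1]
    - [-2.7,0,0,0,1]
    - [-3.3,0,0,0,1]
    - [-3.9,0,0,0,1]

```text
time: 10.33
ee_pos: [543.0, -333.5, 280.3]
ee_rot: [[0.001, 0.889, 0.459], [-0.001, 0.459, -0.889], [-1.0, 0.0, 0.001]]
ft_force: [-0.1, -1.5, -1.9]
gripper_width: 14.9
```

Call:
send_rows:
  increments:
    - [-0.3,0,0,0,1]
    - [-0.5,0,0,0,1]
    - [-0.6,0,0,0,1]

```text
time: 10.58
ee_pos: [543.3, -333.8, 303.0]
ee_rot: [[0.001, 0.889, 0.459], [-0.001, 0.459, -0.889], [-1.0, 0.0, 0.001]]
ft_force: [0.1, -0.4, -0.8]
gripper_width: 14.8
```

Run:
```python
from h import *
s=read_state();print(s["time"],s["ee_pos"],s["gripper_width"],s["ft_force"],s["torque"],np.round(s["joint_positions"],1))
c=calibration("wrist");im=read_camera("wrist");cv2.imwrite("pics/w4.png",im)
```

```text
10.5833 [ 543.31576317 -333.76819623  303.04908431] 14.76762252536649 [ 0.10717799 -0.37697659 -0.81853699] [-0.02229717  0.0347363   0.01062654] [-43.3  12.6  12.8  90.1   0.   19.4]
```

View pics/w4.png

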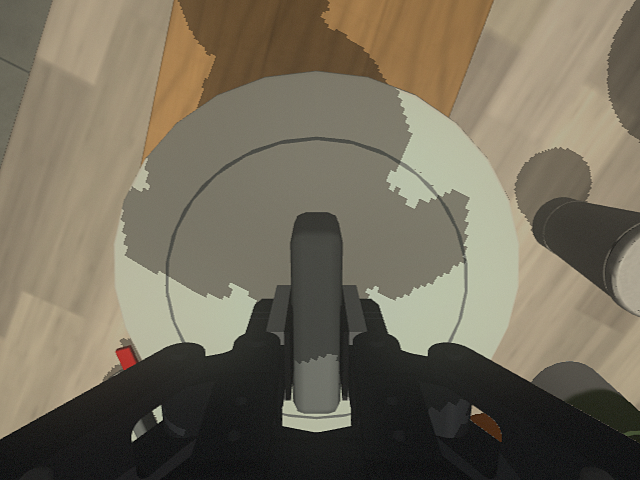

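The lid is held, with its handle between the pads at about (316,310) and its flange showing as a circle around (316,270). Next I fit the lid's offset in the hand.

Run:
```python
from h import *
s=read_state();c=calibration("wrist");im=cv2.imread("pics/w4.png");g=cv2.GaussianBlur(im,(3,3),0).astype(np.float32)
e=np.array(s["ee_pos"]);R=np.array(s["ee_rot"])
b=e[:2]+3*R[:2,2]; zf=e[2]-102.6+17
rs=np.arange(72,88,0.25)
for it in range(3):
    P=[]
    for a in np.radians(np.arange(0,360,2)):
        uv=np.array([proj(c,(b[0]+r*np.cos(a),b[1]+r*np.sin(a),zf)) for r in rs],np.float32)
        if uv[:,1].max()>325 or uv.min()<2: continue
        v=cv2.remap(g,uv[:,0][None],uv[:,1][None],cv2.INTER_LINEAR)[0]
        k=np.abs(v[2:]-v[:-2]).sum(1).argmax()+1; P.append([b[0]+rs[k]*np.cos(a),b[1]+rs[k]*np.sin(a)])
    P=np.array(P)
    f=lambda v:np.hypot(P[:,0]-v[0],P[:,1]-v[1])-v[2]
    r=least_squares(f,[*b,80],loss="soft_l1",f_scale=.7);b=r.x[:2];print(r.x,len(P),np.median(abs(r.fun)))
d=R.T@np.r_[b-e[:2],0];print("lid centre in tool y,z",d[1:])
f2=lambda v:np.hypot(P[:,0]-v[0],P[:,1]-v[1])-80
r=least_squares(f2,b,loss="soft_l1",f_scale=.7);print("fixed r: ",R.T@np.r_[r.x-e[:2],0])
```

```text
[ 542.49828279 -331.92784584   79.93276586] 98 0.29382813144123077
[ 542.47072832 -331.90602874   80.0152574 ] 102 0.2925390966940853
[ 542.47208036 -331.87843952   79.98353505] 102 0.2611156163460038
lid centre in tool y,z [ 0.17734192 -2.00266963]
fixed r:  [-1.32777000e-03  1.77003775e-01 -1.98413065e+00]
```

Call:
send_rows:
  increments:
    - [0,0.1,-0.3,0.5,1]
    - [0,0.35,-0.8,1.2,1]
    - [0,0.65,-1.5,2,1]
    - [0,1.0,-2.2,2.8,1]
    - [0,1.3,-2.9,3.6,1]
    - [0,1.6,-3.6,4.4,1]
    - [0,1.9,-4.3,5.2,1]
    - [0,2.2,-5.0,6,1]
    - [0,2.5,-5.7,6.8,1]
    - [0,2.8,-6.4,7.6,1]
    - [0,3.1,-7.1,8.3,1]
    - [0,3.5,-7.8,8.48,1]

```text
time: 11.63
ee_pos: [523.4, 9.3, 300.4]
ee_rot: [[-0.002, 0.964, -0.264], [0.001, -0.264, -0.964], [-1.0, -0.002, 0.0]]
ft_force: [0.8, -0.9, -1.4]
gripper_width: 14.8
```

```bash
cat >> h.py <<'E'
def goto(x,y,z,yaw):
    s=read_state();R=np.array(s["ee_rot"]);d=R.T@(np.array([x,y,z])-s["ee_pos"])
    t=np.degrees(np.arctan2(R[1,1],R[0,1]));print("t",s["time"],"pos",np.round(s["ee_pos"],1),"yaw",round(t,2),"tilt",np.round(R[:2,0],4))
    print("units",np.round(d/40,3),"turn",round((t-yaw)/5,3),"ft",np.round(s["ft_force"],1))
E
python3 -c "
from h import *
goto(509.5,237.9,303,-15.1)"
```

```text
t 11.6333 pos [523.4   9.3 300.4] yaw -15.34 tilt [-0.0023  0.0005]
units [-0.062 -1.846 -5.421] turn -0.047 ft [ 0.8 -0.9 -1.4]
```

Call:
send_rows:
  increments:
    - [0,-0.25,-0.7,0,1]
    - [0,-0.5,-1.5,0,1]
    - [0,-0.8,-2.3,0,1]
    - [0,-1.1,-3.1,0,1]
    - [0,-1.35,-3.9,0,1]
    - [0,-1.6,-4.6,0,1]
    - [0,-1.75,-5.1,0,1]
    - [0,-1.84,-5.3,0,1]
    - [0,-1.84,-5.3,0,1]
    - [0,-1.84,-5.3,0,1]
    - [0,-1.84,-5.3,0,1]

```text
time: 12.55
ee_pos: [508.7, 230.6, 301.4]
ee_rot: [[-0.001, 0.965, -0.261], [-0.0, -0.261, -0.965], [-1.0, -0.001, 0.001]]
ft_force: [0.1, -0.9, -2.0]
gripper_width: 15.0
```

```bash
python3 -c "
from h import *
goto(509.5,237.9,250,-15.1)"
```

```text
t 12.55 pos [508.7 230.6 301.4] yaw -15.15 tilt [-0.0007 -0.0005]
units [ 1.285 -0.028 -0.181] turn -0.011 ft [ 0.1 -0.9 -2. ]
```

Call:
send_rows:
  increments:
    - [0.2,-0.03,-0.1,0,1]
    - [0.6,-0.03,-0.18,0,1]
    - [1.0,-0.03,-0.18,0,1]
    - [1.3,-0.03,-0.18,0,1]
    - [1.45,-0.03,-0.18,0,1]
    - [1.5,-0.03,-0.18,0,1]
    - [1.5,-0.03,-0.18,0,1]
    - [1.5,-0.03,-0.18,0,1]

```text
time: 13.22
ee_pos: [509.7, 238.9, 242.7]
ee_rot: [[0.001, 0.965, -0.261], [0.0, -0.261, -0.965], [-1.0, 0.001, -0.001]]
ft_force: [0.2, -0.3, -0.7]
gripper_width: 15.1
```

Run:
```python
from h import *
goto(509.5,237.9,212.6,-15.1)
a=read_camera("wrist");b=read_camera("top")
cv2.imwrite("pics/p1.png",np.hstack([cv2.resize(a,(480,360)),cv2.resize(b[200:320,120:227],(320,360))]))
```

```text
t 13.2167 pos [509.7 238.9 242.7] yaw -15.12 tilt [0.001  0.0003]
units [0.752 0.002 0.026] turn -0.004 ft [ 0.2 -0.3 -0.7]
```

View pics/p1.png

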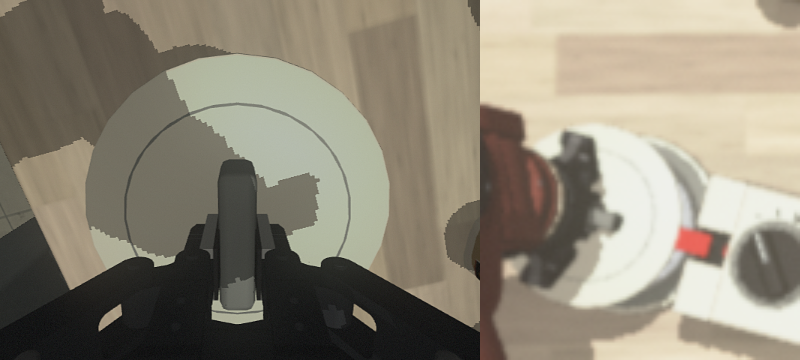

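The lid is centred over the bowl and its red tongue is just above the notch (right panel, about (693,242)). Lowering slowly.

Call:
send_rows:
  increments:
    - [0.1,0,0.02,0,1]
    - [0.2,0,0.02,0,1]
    - [0.3,0,0.02,0,1]
    - [0.4,0,0.02,0,1]
    - [0.48,0,0.02,0,1]
    - [0.54,0,0.02,0,1]
    - [0.6,0,0.02,0,1]
    - [0.6,0,0.02,0,1]
    - [0.6,0,0.02,0,1]

```text
time: 14.07
ee_pos: [509.1, 238.2, 217.8]
ee_rot: [[-0.0, 0.965, -0.261], [0.0, -0.261, -0.965], [-1.0, -0.0, -0.0]]
ft_force: [0.8, -0.9, -1.8]
gripper_width: 14.6
```

Call:
send_rows:
  increments:
    - [0.03,0,0,0,1]
    - [0.06,0,0,0,1]
    - [0.09,0,0,0,1]
    - [0.12,0,0,0,1]
    - [0.15,0,0,0,1]
    - [0.15,0,0,0,1]
    - [0.15,0,0,0,1]

```text
time: 14.65
ee_pos: [509.2, 238.3, 213.1]
ee_rot: [[0.001, 0.965, -0.26], [0.0, -0.26, -0.965], [-1.0, 0.001, -0.0]]
ft_force: [-3.4, -1.4, 6.7]
gripper_width: 15.1
```

```bash
python3 -c "
from h import *
goto(509.5,237.9,212.6,-15.1)"
```

```text
t 14.65 pos [509.2 238.3 213.1] yaw -15.1 tilt [0.0009 0.0001]
units [0.012 0.01  0.007] turn 0.001 ft [-3.4 -1.4  6.7]
```

Call:
send_rows:
  increments:
    - [0.03,0,0,0,1]
    - [0.05,0,0,0,1]
    - [0.05,0,0,0,1]
    - [0.05,0,0,0,1]

```text
time: 14.98
ee_pos: [509.1, 238.3, 213.0]
ee_rot: [[0.002, 0.966, -0.26], [0.0, -0.26, -0.966], [-1.0, 0.002, -0.001]]
ft_force: [-11.9, -4.1, 21.7]
gripper_width: 14.9
```

Call:
send_rows:
  increments:
    - [0,0,0,0,0.8]
    - [0,0,0,0,0.4]
    - [0,0,0,0,0]
    - [0,0,0,0,0]
    - [0,0,0,0,0]
    - [-0.1,0,0,0,0]
    - [-0.5,0,0,0,0]
    - [-1.1,0,0,0,0]
    - [-1.8,0,0,0,0]
    - [-2.5,0,0,0,0]
    - [-3.2,0,0,0,0]
    - [-3.6,0,0,0,0]

```text
time: 15.98
ee_pos: [509.5, 238.3, 357.6]
ee_rot: [[0.003, 0.965, -0.261], [0.001, -0.261, -0.965], [-1.0, 0.003, -0.002]]
ft_force: [0.3, 0.5, 0.1]
gripper_width: 85.3
```

Call:
send_rows:
  increments:
    - [-0.4,0,-0.5,0,0]
    - [-0.4,0,-0.9,0,0]
    - [-0.4,0,-0.9,0,0]
    - [-0.4,0,-0.9,0,0]

```text
time: 16.32
ee_pos: [518.5, 273.3, 369.7]
ee_rot: [[-0.0, 0.966, -0.259], [-0.0, -0.259, -0.966], [-1.0, -0.0, 0.0]]
ft_force: [-0.5, 0.3, -1.1]
gripper_width: 85.3
```

Run:
```python
from h import *
goto(468.0,83.4,360,110-15)
c=calibration("wrist");np.savez("w5.npz",K=c["K"],R=c["R"],t=c["t"])
im=read_camera("wrist");cv2.imwrite("pics/w5.png",im)
try:
    x,yaw,L,n,m=meas_lid(im,c,110,(510,240,130));print(x,yaw,L,n)
except ValueError: print("miss")
```

```text
t 16.3167 pos [518.5 273.3 369.7] yaw -15.04 tilt [-0.0004 -0.0002]
units [0.244 0.013 4.912] turn -22.008 ft [-0.5  0.3 -1.1]
[510.55710737 239.8615206   80.27980136] -15.05817004179032 93.62924587101372 719
```

View pics/w5.png

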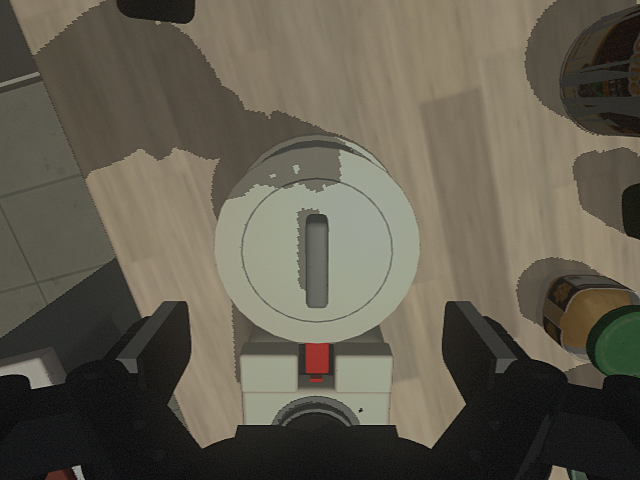

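The lid is seated at (510.6, 239.9), 0.4 mm from the bowl axis, with yaw -15.06° and its tongue in the notch at about (317,358). Now I turn towards the dial and check its bar angle in the earlier picture.

Call:
send_rows:
  increments:
    - [0,0,0.3,-1.2,0]
    - [0,0,0.8,-2.5,0]
    - [0,0,1.3,-3.8,0]
    - [0,0,1.8,-5.1,0]
    - [0,0,2.3,-6.4,0]
    - [0,0,2.8,-7.7,0]
    - [0,0,3.3,-9.0,0]
    - [0,0,3.8,-10.3,0]
    - [0,0,4.3,-11.6,0]
    - [0,0,4.7,-12.9,0]
    - [0,0,4.9,-14.2,0]
    - [0,0,4.9,-15.4,0]

```text
time: 17.42
ee_pos: [466.7, 81.8, 369.7]
ee_rot: [[-0.0, 0.468, 0.884], [-0.0, 0.884, -0.468], [-1.0, -0.001, -0.0]]
ft_force: [1.2, 0.0, -0.6]
gripper_width: 85.2
```

Call:
send_rows:
  increments:
    - [0,0,0,-1.3,0]
    - [0,0,0,-2.6,0]
    - [0,0,0,-3.9,0]
    - [0,0,0,-5.2,0]
    - [0,0,0,-6.5,0]
    - [0,0,0,-7.8,0]
    - [0,0,0,-9.0,0]
    - [0,0,0,-9.5,0]
    - [0,0,0,-9.5,0]
    - [0,0,0,-9.5,0]

```text
time: 18.25
ee_pos: [467.1, 83.4, 369.7]
ee_rot: [[-0.0, -0.33, 0.944], [0.0, 0.944, 0.33], [-1.0, 0.0, -0.0]]
ft_force: [0.5, 0.2, 1.3]
gripper_width: 85.1
```

Run:
```python
from h import *
goto(468.0,83.4,250,109.3)
c=calibration("wrist");im=read_camera("wrist")
top=read_camera("top");c2=calibration("top")
u=proj(c,(468,83.4,175));print("dial px",u,"joints",np.round(read_state()["joint_positions"],1))
sc=read_camera("scene")
cv2.imwrite("pics/p2.png",np.hstack([cv2.resize(im,(480,360)),cv2.resize(sc[125:245,190:297],(320,360),interpolation=cv2.INTER_CUBIC)]))
cw=dict(np.load("w2.npz"));a=ray(cw,(319,383),175);b=ray(cw,(350,366),175);print("line yaw",np.degrees(np.arctan2((b-a)[1],(b-a)[0])),"expect 19.3")
```

```text
t 18.25 pos [467.1  83.4 369.7] yaw 109.26 tilt [-0.0003  0.    ]
units [ 2.991 -0.007  0.022] turn -0.008 ft [0.5 0.2 1.3]
dial px [317.14042325 226.50504155] joints [ -5.7 -14.3  -6.9  97.4   0.  -25. ]
line yaw 17.732910750226345 expect 19.3
```

View pics/p2.png

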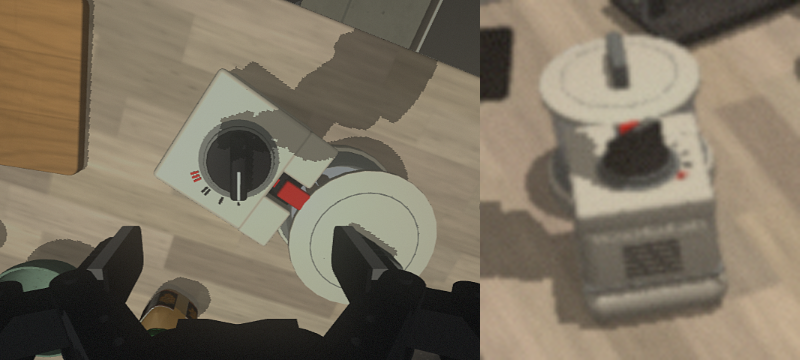

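The bar is lined up with the pads (left panel, (238,180)), and the lid looks level and seated in the scene view. Descending onto the dial and gripping.

Call:
send_rows:
  increments:
    - [0.6,0,0.02,0,0]
    - [1.3,0,0.02,0,0]
    - [2.0,0,0.02,0,0]
    - [2.7,0,0.02,0,0.2]
    - [3.2,0,0.02,0,0.3]
    - [3.5,0,0.02,0,0.4]
    - [3.62,0,0.02,0,0.5]
    - [3.65,0,0.02,0,0.7]
    - [3.65,0,0.02,0,1]
    - [3.65,0,0.02,0,1]
    - [3.65,0,0.02,0,1]
    - [3.65,0,0.02,0,1]

```text
time: 19.4
ee_pos: [468.4, 84.7, 225.3]
ee_rot: [[0.001, -0.332, 0.943], [0.002, 0.943, 0.332], [-1.0, 0.001, 0.002]]
ft_force: [-2.3, 5.0, 1.3]
gripper_width: 13.7
```

Call:
send_rows:
  increments:
    - [0,0,0,0,1]
    - [0,0,0,0,1]
    - [0,0,0,0,1]
    - [0,0,0,0,1]

```text
time: 19.73
ee_pos: [468.4, 84.7, 225.3]
ee_rot: [[0.001, -0.332, 0.943], [0.002, 0.943, 0.332], [-1.0, 0.001, 0.002]]
ft_force: [-3.5, 6.2, 0.4]
gripper_width: 13.7
```

Run:
```python
from h import *
goto(468.0,83.4,224,109.3); s=read_state();print(s["gripper_width"],s["torque"],np.round(s["joint_positions"],1))
```

```text
t 19.7333 pos [468.4  84.7 225.3] yaw 109.42 tilt [0.001  0.0016]
units [ 0.033 -0.027 -0.02 ] turn 0.023 ft [-3.5  6.2  0.4]
13.743353203993781 [ 0.90596231  0.52007937 -0.15632172] [ -5.6 -16.2 -23.6  82.6   0.1 -25. ]
```

Call:
send_rows:
  increments:
    - [0,0.03,0,0.5,1]
    - [0,0.03,0,1.5,1]
    - [0,0.03,0,2.5,1]
    - [0,0.03,0,3.5,1]
    - [0,0.03,0,4.5,1]
    - [0,0.03,0,5.5,1]
    - [0,0.03,0,6.5,1]
    - [0,0.03,0,7.5,1]
    - [0,0.03,0,8.5,1]
    - [0,0.03,0,9.5,1]
    - [0,0.03,0,10.5,1]
    - [0,0.03,0,11.5,1]

```text
time: 20.73
ee_pos: [468.1, 84.1, 225.3]
ee_rot: [[0.001, 0.621, 0.784], [-0.003, 0.784, -0.621], [-1.0, -0.002, 0.003]]
ft_force: [-3.3, -8.0, 0.2]
gripper_width: 14.1
```

Call:
send_rows:
  increments:
    - [0,0,0,0.8,1]
    - [0,0,0,1.6,1]
    - [0,0,0,2.1,1]
    - [0,0,0,2.4,1]
    - [0,0,0,2.4,1]
    - [0,0,0,2.4,1]
    - [0,0,0,2.4,1]
    - [0,0,0,2.4,1]

```text
time: 21.4
ee_pos: [467.9, 83.9, 225.3]
ee_rot: [[0.0, 0.768, 0.641], [-0.004, 0.641, -0.768], [-1.0, -0.002, 0.003]]
ft_force: [-4.1, -8.8, 0.5]
gripper_width: 13.6
```

Run:
```python
from h import *
goto(468.0,83.4,224,109.3-69.5); s=read_state();print(s["gripper_width"],s["torque"],np.round(s["joint_positions"],1))
w=read_camera("wrist");c=calibration("wrist");t=read_camera("top")
cv2.imwrite("pics/p3.png",np.hstack([cv2.resize(w,(480,360)),cv2.resize(t[200:320,150:257],(320,360),interpolation=cv2.INTER_CUBIC)]))
```

```text
t 21.4 pos [467.9  83.9 225.3] yaw 39.86 tilt [ 0.0002 -0.0035]
units [ 0.033 -0.006  0.012] turn 0.012 ft [-4.1 -8.8  0.5]
13.624077547157478 [-1.8170564   1.06686558  0.24550863] [ -5.6 -16.3 -23.6  82.6  -0.2  44.6]
```

View pics/p3.png

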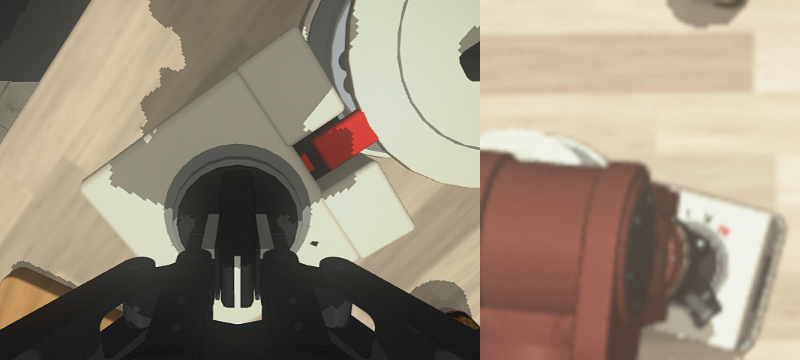

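The bar sits between the pads and its white line turned with the tool. That puts the dial at about 1.21 rad, with 0.25 N m measured against the spring, and the tongue is still in the notch. I'll hold briefly, then hand in.

Call:
send_rows:
  increments:
    - [0,0,0,0,1]
    - [0,0,0,0,1]
    - [0,0,0,0,1]
    - [0,0,0,0,1]
    - [0,0,0,0,1]
    - [0,0,0,0,1]
    - [0,0,0,0,1]
    - [0,0,0,0,1]

```text
time: 22.17
ee_pos: [467.9, 83.9, 225.3]
ee_rot: [[0.0, 0.768, 0.641], [-0.004, 0.641, -0.768], [-1.0, -0.002, 0.003]]
ft_force: [-4.9, -8.4, 1.2]
gripper_width: 13.9
```

```bash
python3 -c "
from h import *
goto(468,83.4,224,39.8);s=read_state();print(s['gripper_width'],s['torque']);print(env.close_job())"
```

```text
t 22.1667 pos [467.9  83.9 225.3] yaw 39.86 tilt [ 0.0002 -0.0035]
units [ 0.033 -0.006  0.012] turn 0.012 ft [-4.9 -8.4  1.2]
13.876643701799017 [-1.85839786  1.10033863  0.23255121]
the job is handed in; nothing more can be done
None
```

I set the large lid on the chopper bowl and let go of it. I then turned the dial to the third step and handed the job in at 22.2 s, still holding the dial there. The hand-in gave no verdict, so the results below are my own measurements.

- **Lid:** After release it measured 0.4 mm from the bowl axis, at yaw -15.06° (chopper about -15.1°), with its tongue in the notch. Its seating height matched what I calculated. I judged it level from one scene picture and did not measure the tilt.
- **Dial:** The tool turned 69.5° with the bar between the pads, which is about 1.21 rad. The spring pushed back with 0.23–0.25 N m, roughly the third-click value. I worked the dial angle out from the tool's turn, not from a direct reading.
- **What was off:**
    - A sideways force of about 10 N stayed on the gripped dial, probably from a 1–2 mm offset from its axis.
    - Notch edges gave a yaw of -12.3°, against about -15° from the tower edges and bowl axis. I used -15.1°, and the lid seated there.
    - My first grasp moved the lid 2 mm on the board. I let go to measure the chopper, re-measured the lid and gripped it again.
- **Bystanders:** Nothing I saw showed contact with the green bowl or the jars. I did not re-measure them at the end.

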